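Shut off the clamp air at the bench air box

TASK

Slide the loose cover of the compressed-air box all the way back, away from the robot, to its end stop by pushing its bar, without lifting the cover, so that the valve bay lies open. Then push the valve handle that ends in a round disc clockwise through its quarter turn until it is fully shut. Leave the plain handle and everything else on the bench as they are.

Things in the scene. Friction and masses are not known exactly. Their poses are not given: they have to be found in the camera images.
- air_box: grey compressed-air box fixed to the bench, 320 mm deep (x from -80 to +240), 312 mm wide (y), 75 mm tall. Origin: on the bench, under the centre of its open-topped valve bay; x points away from the robot, y left, z up. The bay is 135 mm (x) by 270 mm (y) inside, floor at z 10 mm, near wall 12 mm thick. Behind it (x over 67 mm) is a flat deck at z 75 mm.
- end_stop (a point): middle of the near face of the strip across the far end of the deck, at deck height, 227 mm along x from the air box's origin: the cover's end stop, 9 mm tall. Guide strips of the same height run along x on both side walls (inner faces at y = +/-148 mm).
- cover: loose aluminium plate, 155 (x) x 290 (y) x 5 mm, 0.3 to 0.65 kg, lying on the air box between the guides and hiding the bay. Origin: centre of its underside, 75 mm above the bench; axes as the air box. Starts within 15 mm of x = 0 of the air box; slides along +x over the deck; at the end stop its origin is at x = 150 mm and the bay is wholly open. Friction 1 to 8 N.
- push_bar (a point): centre of the near face of the plain bar on the cover, 90 mm above the bench, 70 mm nearer the robot than the cover's origin. The bar is 20 mm (x) x 110 mm (y) and stands 20 mm above the plate, top 100 mm above the bench.
- disc_handle (a joint): the marked valve's steel lever, the one ending in a round disc. Rad: 0 = open, lever pointing to the robot (-x of the air box) along its pipe; grows clockwise seen from above; 1.571 = shut, at a hard stop, lever pointing left (+y of the air box) across its pipe. Starts at 0 to 0.25. Friction about 0.2 N m (3.5 N at the disc); it stays where it is left.
- disc_axis (a point): point on the turning axis of the lever with the disc, on its top, 66 mm above the bench, at x 32 mm and y -60 or +50 mm of the air box (the valves may be swapped). Lever and disc lie 52 to 66 mm above the bench; round hub 28 mm across, arm 14 mm wide. The brass valve body and pipe beneath reach 38 mm above the bench.
- disc_end (a point): centre of the top of the round disc, 60 mm from its turning axis; the disc is 30 mm across and 14 mm thick (the lever's end is 75 mm from the axis)
- plain_handle (a joint): the other valve's steel lever, a plain straight bar; same angle convention and start range; it must be left as it is
- plain_axis (a point): point on the turning axis of the plain lever, on top of it, 66 mm above the bench; 110 mm from the other axis along y of the air box
- plain_end (a point): point on top of the plain lever 60 mm from its axis; the bar is 14 mm wide, 12 mm thick (53 to 65 mm above the bench) and ends 75 mm from the axis
- coupling: loose brass hose coupling standing upright on the bay floor (floor 10 mm above the bench) in the near left corner of the bay, 22 mm across, 24 mm tall, so its top is below the handles; origin: centre of its underside
- offcut: wooden offcut 50 x 120 x 22 mm lying in front of the air box; origin: centre of its underside
- glue: white glue bottle, 60 mm across, 170 mm tall, standing left of the air box; origin: centre of its underside
- jar: glass jar with steel cap, 66 mm across, 70 mm tall, left of the air box; origin: centre of its underside
- clamp: bar clamp with a red handle lying flat right of the air box, about 340 x 110 x 30 mm; origin: under the middle of its bar
- screwdriver: screwdriver lying in front and to the right of the air box; origin in its middle, on the bench
- mallet: hammer lying left of the air box beyond the bottle; origin in its middle, on the bench

How it is judged:
On the way, in this order (a step that is already met when the one before it is completed fails the run):
1. the cover is slid back to its end stop and the valve bay is open (x of cover in the frame of air_box above 0.138 m and z of cover in the frame of air_box below 0.085 m), for 0.2 s.
2. the handle with the disc is pushed fully shut (value of joint disc_handle above 1.48 rad), for 0.2 s.
At the end, for the whole second after the job is handed in: The cover lies flat in its guides within 12 mm of the end stop (origin more than 138 mm along the air box's x), at rest; the handle with the disc stands at more than 1.48 rad (within 5 degrees of shut); the plain handle's end is within 10 mm of where it was, and every bystander within 20 mm (x of cover in the frame of air_box above 0.138 m and z of cover in the frame of air_box between 0.07 and 0.08 m and angle between cover's own z axis and vertical below 0.05 rad and linear speed of cover below 0.02 m/s and value of joint disc_handle above 1.48 rad and velocity of joint disc_handle below 0.05 rad/s and distance of plain_end from where it was at the start of the episode below 0.01 m and distance of each of coupling, offcut, glue, jar, clamp, screwdriver, mallet from where it was at the start of the episode below 0.02 m); the robot touches nothing.
It fails at once if the cover is lifted more than 12 mm or tipped more than 0.2 rad (z of cover in the frame of air_box above 0.087 m or angle between cover's own z axis and vertical above 0.2 rad).
It fails at once if the plain handle is turned (its end moves more than 15 mm) (distance of plain_end from where it was at the start of the episode above 0.015 m).
It fails at once if a bystander is lifted, carried or moved more than 30 mm (distance of any of coupling, offcut, glue, jar, clamp, screwdriver, mallet from where it was at the start of the episode above 0.03 m).
It also fails if it takes over 56 s, if anything falls off the work surface, if the arm or the gripper's body presses on something with over 40 N, if the wrist force passes 120 N, or if a joint passes its speed limit or range.

ROBOT

A 6-joint arm with a two-finger parallel gripper is mounted at the origin on the work surface. World frame = base frame: x ahead of the robot, y to its left, z up, the work surface at z = 0. Lengths are in m, angles in rad, forces in N, time in s.
With the tool pointing down it reaches from about 0.275 to 1 m from the base axis. Payload 8.4 kg.
Tool frame: the origin (TCP) lies on the centre line of the jaws, within the pads' length; the fingertips stand 17 mm ahead of it and the grasp point (between the pads) lies 2 mm behind it (bot.tcp_to_tips is the y of the fingertips in the tool frame, in m); y points along the fingers, z is the direction in which the jaws open and shut, and the axes are right-handed (so a half turn about y gives the same grasp; the last joint's range is limited). The gripper opens to 85 mm and grips with 20 to 120 N. Pads are 22 mm wide; open, the fingers measure 114 mm over their backs; the gripper's body (76 mm by 85 mm) begins 54 mm behind the grasp point. The pads swing forward as they close: fully open they stand 13 mm farther back than shut.
Start: joints at [-1.273, 0.353, 1.633, -0, 1.155, -0.002], TCP at [0.185, -0.597, 0.248] pointing down, gripper open.
Joint ranges: [-2.63, 2.63], [-0.92, 2.1], [0.06, 2.66], [-1.3, 4.44], [0, 2.69], [-3.02, 3.02]. Speed limits (rad/s): [2.22, 2.22, 2.79, 3.14, 3.14, 3.14].

INTERFACE

Orientations are given as a unit quaternion [x, y, z, w].
In Python, from workcell import bot, hand, kinematics, get_obs, vision, hand_in gives the robot as it stands. The module is installed in compiled form; this text tells all that it offers. Calls block until the motion is done:
- bot.reach(position, orientation): joint-space move of the TCP to a pose.
- bot.servo_line(position, ori=None, velocity=0.15): straight line of the TCP; ori=None keeps the orientation; velocity is the mean speed in m/s.
- bot.goto_joints(angles): joint-space move.
- hand.move_gripper(opening, strength=None): finger opening in m; strength is the grip in N (None keeps the last); returns when the fingers have stopped.
- bot.dwell(seconds).
- kinematics.solve_ik(position, orientation): joint angles nearest the present ones, or None.
- get_obs(): the state.
- vision.read_camera(name): name is "scene" or "side" or "wrist"; returns a dict with "frame" (384x512x3 uint8, red, green, blue), "intrinsics" (3x3 intrinsics, pixels), "dist" ([k1, k2, p1, p2, k3] as OpenCV has them; the pictures are not rectified), "view" (4x4, takes a point from world to camera coordinates). Camera axes: x right, y down, z forward; pixel columns grow to the right and rows downward; lengths in m; the calibration is good to about 2 mm. A picture is of the moment at which its call begins. There is no depth.
A pose or a line that the arm cannot do raises bot.IKError and nothing moves.
- hand_in(): hands the job in, once; it reports no verdict.
The state is a dict: "time_s": time; "joint_pos": joint angles; "joint_vel": joint speeds; "joint_efforts": joint torques, N m; "position": TCP position; "orientation": TCP orientation; "wrist_force": force on the tool from outside, world axes, zero at the start; "ft_torque": the same for the moment, N m; "gripper_width": finger opening in m.
Only numpy, scipy, OpenCV 4.12 (cv2) and the standard library are available. Lean on these libraries where they do the work, as an engineer would, in place of code of your own. Each camera call takes 0.05 s, during which the arm holds its last target. There are 200 camera calls.

## Working session

There is one attempt and no reset: what is moved stays moved. The work goes in short steps, each a Python script; the robot and the scene stay as the last script left them, time stands still between calls to the robot, and variables do not carry over. Pictures are saved under pics/ and viewed, about 8 in all and at most 12, crops included, and the job is handed in when it is done.

```bash
mkdir -p pics
cat > h.py <<'E'
import numpy as np, cv2
from workcell import bot, hand, kinematics, get_obs, vision, hand_in
def snap(n,f):
    c=vision.read_camera(n); cv2.imwrite(f'pics/{f}.png',c['frame'][:,:,::-1]); np.savez(f'pics/{f}.npz',**{k:np.array(v) for k,v in c.items()}); return c
def ray(c,px,z):
    p=cv2.undistortPoints(np.array(px,float).reshape(-1,1,2),np.array(c['intrinsics'],float),np.array(c['dist'],float)).reshape(-1,2)
    V=np.array(c['view']);R=V[:3,:3];o=-R.T@V[:3,3]
    d=np.c_[p,np.ones(len(p))]@R
    return o+d*((z-o[2])/d[:,2])[:,None]
def proj(c,P):
    V=np.array(c['view']);
    return cv2.projectPoints(np.array(P,float).reshape(-1,1,3),cv2.Rodrigues(V[:3,:3])[0],V[:3,3],np.array(c['intrinsics'],float),np.array(c['dist'],float))[0].reshape(-1,2)
E
python3 - <<'E'
from h import *
a=snap('scene','sc0');b=snap('side','si0')
for c in(a,b):
    V=c['view'];print(-V[:3,:3].T@V[:3,3],V[2,:3])
o=get_obs();print(o['position'],o['orientation'],o['wrist_force'],o['time_s'],o['gripper_width'],bot.tcp_to_tips)
E
```

```text
[ 1.33178049 -0.40410008  0.83850748] [-0.66090627  0.38987619 -0.64124836]
[-0.25636096  0.85017099  0.87091707] [ 0.60915033 -0.55899759 -0.56254562]
[ 0.18446377 -0.59674392  0.24762098] [-0.10566819  0.69962145 -0.69873164  0.10553749] [-0.50367545  0.09599321 -0.06581081] 0.1 0.08533223705638913 0.017
```

View pics/sc0.png

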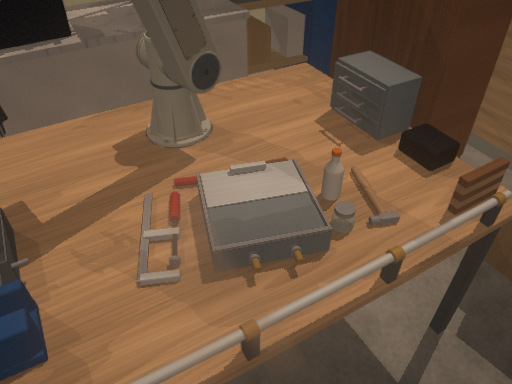

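View pics/si0.png

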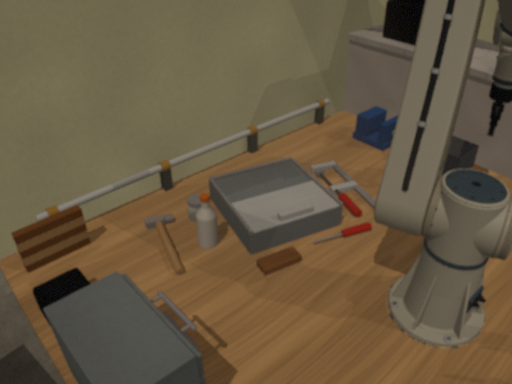

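The scene view shows the box around pixels (198-328, 160-262) from its far side, with the cover's bar near (247,168). In the side view the box is around (210-340, 160-250), with the bar near (296,212). I'll enlarge both views to pick the corners.

Run:
```python
import cv2,numpy as np
a=cv2.imread('pics/sc0.png')[145:275,185:345];b=cv2.imread('pics/si0.png')[150:260,200:350]
a=cv2.resize(a,None,fx=5,fy=5,interpolation=cv2.INTER_CUBIC)[:600];b=cv2.resize(b,None,fx=5,fy=5,interpolation=cv2.INTER_CUBIC)
cv2.imwrite('pics/a.png',a);cv2.imwrite('pics/b.png',b)
```

```text
(no output)
```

View pics/a.png

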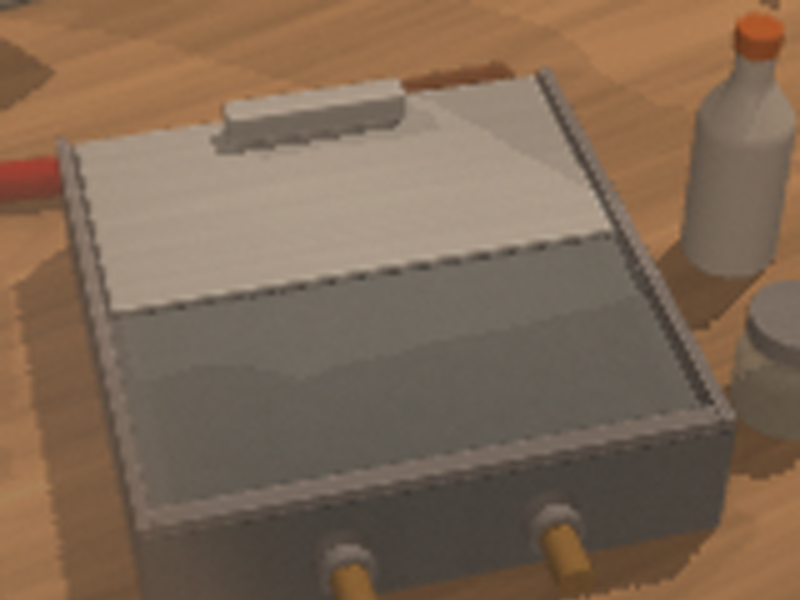

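View pics/b.png

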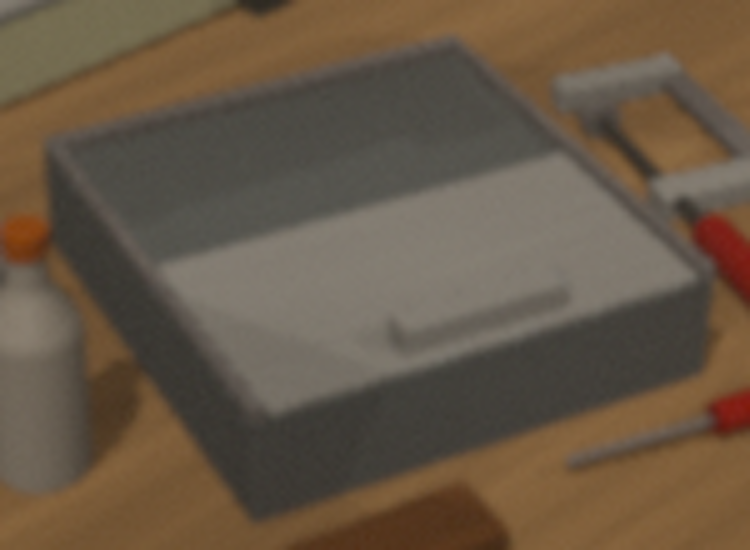

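```bash
cat > m.py <<'E'
from h import *
import sys
L=lambda f:dict(np.load(f'pics/{f}.npz'))
a,b=L('sc0'),L('si0')
fa=lambda p:(np.array(p,float)+.5)/5-.5+[185,145]
fb=lambda p:(np.array(p,float)+.5)/5-.5+[200,150]
M=np.array([[240,156],[240,-156],[-80,-156],[-80,156]])/1e3
A=ray(a,fa([(733,415),(140,522),(62,142),(543,70)]),.084)[:,:2]
B=ray(b,fb([(48,148),(457,40),(710,270),(262,415)]),.084)[:,:2]
def fit(P,M):
    m,p=M.mean(0),P.mean(0);H=(M-m).T@(P-p);t=np.arctan2(H[0,1]-H[1,0],H[0,0]+H[1,1])
    R=np.array([[np.cos(t),-np.sin(t)],[np.sin(t),np.cos(t)]]);o=p-R@m
    return o,t,R,(P-o-M@R.T)*1e3
for P,m in((A,M),(B,M),(np.r_[A,B],np.r_[M,M])):
    o,t,R,e=fit(P,m);print(o,t,e.round(1).tolist())
print('coverfar',((ray(a,fa([(112,312),(612,232)]),.080)[:,:2]-o)@R).round(4),((ray(b,fb([(165,262),(560,152)]),.080)[:,:2]-o)@R).round(4))
print('bar', ((ray(b,fb([(392,318),(568,285)]),.1)[:,:2]-o)@R).round(4),((ray(a,fa([(228,118),(405,95)]),.1)[:,:2]-o)@R).round(4))
np.savez('box.npz',o=o,t=t,R=R)
ap=o+R@np.array([-.125,0]);print('approach',ap)
E
python3 m.py
```

```text
[0.50992485 0.04070617] -0.2758157341077804 [[-3.0, -0.6], [-4.1, 3.4], [5.0, 2.8], [2.1, -5.6]]
[0.50485335 0.04437918] -0.26774236093180837 [[-5.9, -0.1], [-3.4, 1.2], [6.2, 4.0], [3.0, -5.1]]
[0.50738855 0.04254314] -0.2717827570538241 [[-0.1, -3.5], [-2.5, 0.8], [7.1, 1.4], [5.3, -7.3], [-8.7, 2.9], [-5.1, 3.8], [4.2, 5.3], [-0.2, -3.4]]
coverfar [[ 0.0792 -0.1459]
 [ 0.0826  0.1421]] [[ 0.0837  0.1385]
 [ 0.0816 -0.1432]]
bar [[-0.0517  0.0562]
 [-0.0698 -0.0514]] [[-0.0515 -0.0547]
 [-0.0478  0.0536]]
approach [0.38697682 0.07609928]
```

```bash
cat >> h.py <<'E'
from scipy.spatial.transform import Rotation as Ro
def q(psi):
    y=np.array([0,0,-1.]);z=np.array([np.cos(psi),np.sin(psi),0])
    return Ro.from_matrix(np.c_[np.cross(y,z),y,z]).as_quat()
try: B=np.load('box.npz');o,t,R=B['o'],float(B['t']),B['R']
except Exception: pass
def W(x,y,z): return np.r_[o+R@np.array([x,y]),z]
def F(): return R.T@np.array(get_obs()['wrist_force'])[:2]
E
python3 - <<'E'
from h import *
hand.move_gripper(0.0)
s=min((t-np.pi/2,t+np.pi/2),key=lambda p:abs(kinematics.solve_ik(W(-.11,0,.2),q(p))[5]))
print(s,kinematics.solve_ik(W(-.11,0,.2),q(s)),kinematics.solve_ik(W(.07,0,.106),q(s)))
bot.reach(W(-.11,0,.2),q(s)); bot.servo_line(W(-.11,0,.106))
f0=F();print(get_obs()['position'],f0,get_obs()['gripper_width'],get_obs()['time_s']);snap('side','si1')
c=cv2.imread('pics/si1.png')[150:270,220:380];cv2.imwrite('pics/c.png',cv2.resize(c,None,fx=4,fy=4))
E
```

```text
1.2990135697410725 [ 1.73970625e-01  6.99534157e-02  2.12136706e+00 -4.44089210e-16
  9.50272175e-01 -1.12504295e+00] [ 3.86895058e-02  4.49466625e-01  1.85360807e+00 -4.44089210e-16
  8.38517954e-01 -1.26032406e+00]
[0.40186101 0.07200757 0.1064155 ] [-0.0279367   0.31119167] -0.00022471265873060344 4.1417
```

View pics/c.png

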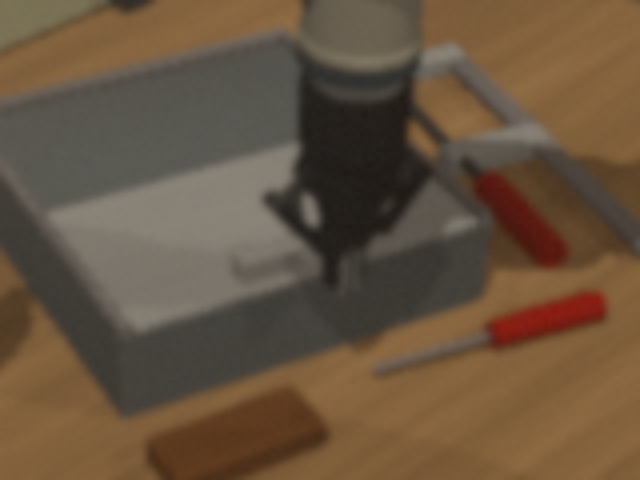

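The finger tips sit just in front of the bar, at about crop (340,288), clear of the cover. Next I push, watching the force.

Run:
```python
from h import *
c=dict(np.load('pics/si1.npz'));p=np.array(get_obs()['position'])
for d in(.017,.03):print(d,(proj(c,p-[0,0,d])-[220,150])*4)
f0=F();ok=True
x=-.11
while x<.085:
    x+=.012 if x<.045 else .003
    bot.servo_line(W(x,0,.106),velocity=.06)
    f=F()-f0
    if x>.04 or abs(f[0])>3 or int(x*1e3)%4==0:print(round(x,3),f.round(1),round(get_obs()['wrist_force'][2],1))
    if f[0]<-13:break
print(get_obs()['position'],get_obs()['time_s'])
```

```text
0.017 [[340.18636217 286.57602923]]
0.03 [[339.09413944 301.04124834]]
0.046 [-0.8  0.4] 0.0
0.049 [ 0.3 -0.4] 0.9
0.052 [-0.1  0.4] -0.5
0.055 [-0.9  0.3] 0.3
0.058 [-0.6  0.1] 0.0
0.061 [0.5 0.5] -0.3
0.064 [-0.8  0.1] -0.1
0.067 [-0.   0.3] 0.2
0.07 [-0.2  0.2] 0.3
0.073 [-6.   1.4] 3.0
0.076 [-15.6   2.3] 10.2
[0.57676191 0.02295774 0.10538658] 11.2417
```

Run:
```python
from h import *
bot.servo_line(W(.045,0,.106));bot.servo_line(W(.0,0,.30),velocity=.2)
c=snap('wrist','w0');V=c['view'];print(-V[:3,:3].T@V[:3,3],V[2,:3],get_obs()['wrist_force'])
b=snap('side','si2')
im=np.zeros((600,800,3),np.uint8);im[:384,:512]=c['frame'][:,:,::-1]
im[384:584,:260]=b['frame'][120:320,170:430,::-1]
s=snap('scene','sc2');im[384:584,270:530]=s['frame'][100:300,140:400,::-1]
cv2.imwrite('pics/d.png',im);print(get_obs()['time_s'])
```

```text
[0.43196124 0.06219332 0.42516415] [ 0.29301995 -0.08283356 -0.95251137] [-0.6515097  -0.79449617  0.02911326]
12.8917
```

View pics/d.png

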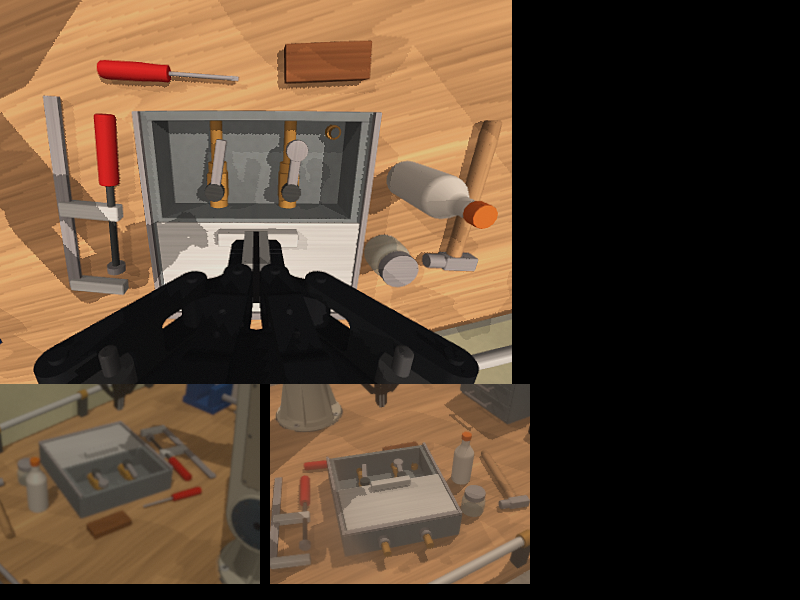

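The cover is back and the bay is open. The disc lever is on the left (+y), with its hub at about (290,192) and disc at (297,151). The plain lever's hub is at (211,192) and its end at (221,145).

Run:
```python
from h import *
c=dict(np.load('pics/w0.npz'))
P=ray(c,[(290.5,191.5),(297,150.5),(211,191.5),(221,142)],.066)[:,:2]
Q=(P-o)@R;print(Q.round(4),np.linalg.norm(P[0]-P[1]),np.linalg.norm(P[0]-P[2]))
d=P[0]-P[2];tt=np.arctan2(-d[0],d[1]);print('t',tt,t)
v=R.T@(P[1]-P[0]);print('angle',np.arctan2(v[1],-v[0]))
n=ray(c,[(135,112),(381,112)],.08)[:,:2];print(((n-o)@R).round(4))
e=ray(c,[(218,231),(298,231)],.1)[:,:2];print('bar near',((e-o)@R).round(4))
```

```text
[[ 0.0341  0.0476]
 [-0.0241  0.0542]
 [ 0.0339 -0.0654]
 [-0.0356 -0.0483]] 0.058554197529119605 0.11295113646468957
t -0.27283449585133895 -0.2717827570538241
angle 0.11311409585960228
[[-0.0752 -0.1534]
 [-0.0749  0.1559]]
bar near [[ 0.0793 -0.0528]
 [ 0.0794  0.0553]]
```

Run:
```python
from h import *
c=dict(np.load('pics/w0.npz'));print('cap',((ray(c,[(481,215)],.165)[:,:2]-o)@R))
A=np.array([.034,.0485]);r=.052
def pose(th,off,z=.067):
    u=np.array([-np.cos(th),np.sin(th)]);m=np.array([np.sin(th),np.cos(th)])
    return W(*(A+r*u-off*m),z),q(t-th)
for th in(0.1,.8,1.57):print(kinematics.solve_ik(*pose(th,.03)))
p,k=pose(.11,.048,.16);bot.reach(p,k);bot.servo_line(pose(.11,.048)[0],velocity=.1)
f0=np.array(get_obs()['wrist_force']);print('down',f0.round(1),get_obs()['position'])
bot.servo_line(*pose(.11,.027),velocity=.08)
for th in np.r_[np.arange(.2,1.5,.15),1.5,1.54,1.57,1.6,1.63,1.66,1.69]:
    bot.servo_line(*pose(min(th,1.571),.026-(max(th,1.571)-1.571)*.06),velocity=.06)
    f=np.array(get_obs()['wrist_force'])-f0;fb=R.T@f[:2];print(round(th,2),fb.round(1),f[2].round(1))
    if np.hypot(*fb)>10:break
print(get_obs()['time_s'])
snap('wrist','w1')
```

```text
cap [[0.03009198 0.24299837]]
[ 1.39943380e-01  4.20192473e-01  2.03705312e+00 -4.44089210e-16
  6.84347056e-01  5.11726137e-01]
[ 2.15555779e-01  4.37487238e-01  2.00464492e+00 -4.44089210e-16
  6.99460499e-01  1.28733854e+00]
[ 2.48782520e-01  4.84863276e-01  1.91483321e+00 -4.44089210e-16
  7.41896169e-01  2.09056528e+00]
down [ 0.2  0.1 -0.2] [0.48743014 0.05501111 0.06744563]
0.2 [-0.  -0.6] 0.4
0.35 [-0.7  0.2] 0.5
0.5 [ 0.5 -0. ] -0.3
0.65 [-0.4 -0.9] 0.3
0.8 [-1.8 -0.6] -0.3
0.95 [-1.1 -0. ] -0.3
1.1 [-1.4 -0. ] -0.4
1.25 [-1.8 -0.5] -0.5
1.4 [-0.8 -0.9] 0.2
1.5 [-0.2  0.6] -0.4
1.54 [-2.5 -0.8] 0.2
1.57 [-2.6  0. ] 0.4
1.6 [-2.9  1.5] -0.3
1.63 [-7.  1.] 2.3
1.66 [-12.5   1.3] 4.8
20.05
```

View pics/w1.png

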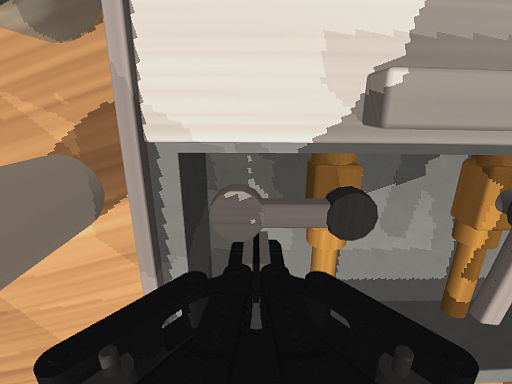

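The lever now lies across its pipe, from its disc at (236,212) to its hub at (352,213), parallel to the cover edge, and a rising force shows it is on its stop. I'll retreat and check.

Run:
```python
from h import *
bot.servo_line(W(-.02,.09,.067),velocity=.08);bot.servo_line(W(-.02,.07,.30),velocity=.2)
bot.reach(W(0,0,.30),q(t+np.pi/2))
c=snap('wrist','w2');print(get_obs()['wrist_force'],get_obs()['time_s'])
```

```text
[-1.66313217  0.56579847  0.0608578 ] 24.8083
```

View pics/w2.png

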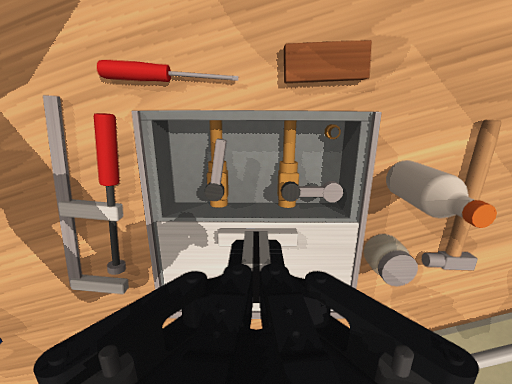

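The hub is at (290,191) and the disc at (333,191), so the lever is fully across its pipe. The cover, plain lever, coupling and bystanders are at the same pixels as before.

Run:
```python
from h import *
c=dict(np.load('pics/w2.npz'));P=ray(c,[(290,191),(333,191)],.066)[:,:2];v=R.T@(P[1]-P[0]);print(np.arctan2(v[1],-v[0]))
bot.dwell(.3);hand_in()
```

```text
1.5721456162946863
the job is handed in; nothing more can be done
```

I slid the cover back by its bar with the closed fingers until the force rose to about 15 N at the end stop. I then pushed the disc lever (the left valve) clockwise along its arc until the force rose to about 12 N at its hard stop. After that I drew the arm clear and handed in at about 25 s of the 56 s allowed.

**Last checks:**
- **Disc handle:** it measured about 1.572 rad in the final wrist picture.
- **Cover:** the bar's near face measured at about 79 mm in the box frame, which puts the cover's origin at about 149 mm against 150 mm at the stop. That was measured after the slide. In the final picture the bar is at the same pixels, and the cover looks flat.
- **Everything else:** the plain handle, coupling and other objects appear where they were after the cover slide. I compared these by eye only.

**Disagreements:**
- The two fixed cameras differed by about 5 mm on the box's position along x, and the corner fit had errors of up to about 9 mm. That is why I used force to find both stops.
- The wrist force read about 1.7 N in free air at the end, which I took as sensor noise.

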